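# Index a clay candle ring on the dividing wheel and hold it for the next cup

### The job

We are luting six candle cups onto a clay ring and the first cup is already on: set the ring down gently on the dividing wheel, flat and centred on the engraved circles, with its cup on the red zero line, and let go of it. Then take the black hand knob in the middle and turn the wheel clockwise (seen from above), feeling for the clicks, to the third click without running past it, and finish while still gripping the knob there, so that the wheel stays put while I press the next cup on. Turn the wheel by its knob, not by pushing the ring, and leave everything else where it lies.

Things in the scene. Friction and masses are not known exactly. Their poses are not given: they have to be found in the camera images.
- dwheel: Dividing wheel: a bench banding wheel on a low dark cast foot (176 mm across) fixed to the table, at a new place and yaw each time. Origin on the wheel's axis at the table, z up, x towards its plunger post (roughly away from the robot). Under the head is a dark scalloped index plate, 224 mm across, 18 hollows: a click stop every 20 degrees (0.349 rad).
- post (a point): Top of the wheel's plunger post, 160 mm from the axis along dwheel's x, 61 mm above the table. Post 26 mm wide and 20 thick; the plunger's steel barrel runs from 129 mm out with a red pointer on it (top 70 mm above the table), its red pull ends 185 mm out. Fixed, except that the plunger rides in and out 6 mm as it clicks. Not to be handled.
- wheel_top (a point): Centre of the aluminium head's flat top, 75 mm above the table. Head 200 mm across, engraved circles of 90, 114, 140, 166 and 188 mm diameter (the ring's bore is 114, outside 166) and 18 rim ticks. The frame turns with the head: z up, x along the red zero line that runs from the middle to the rim. At the start x points at the plunger post.
- wheel (a joint): Turn of the head in rad, clockwise seen from above positive, 0 at the starting stop; stops at 0, 0.349, 0.698, 1.047 and on. About 0.3 N m takes it out of a stop; this falls to nothing halfway to the next, then it pulls itself into that one. It stays in a stop by itself, and a ring lying on it turns along. Range -1.4 to 2.8.
- knob: Hand knob on the middle of the head, turning with it: a black bar 18 mm thick along the head's x, 46 mm long along the head's y, flat sides 34 to 58 mm above the head's top, on a steel stem 18 mm across with a foot 34 mm across and 4 mm high. Origin on the axis at the head's top face, axes as point wheel_top.
- knob_grip (a point): Middle of the black bar of the knob, on the axis, 46 mm above the head's top face: where to grip it (from above, across the 18 mm).
- ring: Grey leather-hard clay ring, 166 mm outside, 114 mm bore: a band 26 mm wide, 22 mm high, flat below, about 0.42 kg; five scored patches show where more cups go. It starts on the plywood bat. Origin on its axis at its underside, z up, x towards the candle cup already on it. It can be lifted by pinching the band (26 mm, radially) opposite the cup.
- first_cup (a point): The candle cup fixed on the ring: centre of its foot, on the ring's top face, 70 mm from the ring's axis along the ring's x. The cup is a clay collar about 33 mm across and 18 mm high.
- bat: The plywood bat fixed to the table, 210 mm (its x) by 300 mm (its y), 12 mm thick; origin at the centre of its underside, so its top is 12 mm above that. The ring lies on its -y part, two spare cups on its +y part.
- cup_a: Spare clay candle cup, about 33 mm across, 18 mm high, loose on the bat; origin under its centre. Leave alone.
- cup_b: The other spare clay candle cup, the same size, loose on the bat; origin under its centre. Leave alone.
- mug: Grey clay mug, 80 mm across and 95 mm high with a handle, on the table to the left; origin under its centre. Leave alone.
- bowl: White plastic bowl, 130 mm across, 55 mm high, at the far side; origin under its centre. Leave alone.
- wood_tool: Wooden modelling tool, 185 mm long, lying at the left; origin under the middle of its handle. Leave alone.
- scraper: Steel scraper, 105 by 55 by 5 mm, lying at the right; origin under its centre. Leave alone.
- offcut: Flat offcut of clay, about 155 by 55 by 8 mm, lying at the right; origin near its centre underneath. Leave alone.

How it is judged:
On the way, in this order (a step that is already met when the one before it is completed fails the run):
1. the ring lies flat and centred on the wheel, its cup on the zero line, let go, the wheel still at its starting stop (horizontal distance between ring and wheel_top below 0.008 m and z of ring in the frame of wheel_top between -0.003 and 0.003 m and angle between ring's own z axis and vertical below 0.05 rad and x of first_cup in the frame of wheel_top above 0 m and y of first_cup in the frame of wheel_top between -0.014 and 0.014 m and contact force between the fingers and ring below 0.2 N and value of joint wheel between -0.1 and 0.1 rad and linear speed of ring below 0.02 m/s), for 0.3 s.
2. the wheel has been turned clockwise to its third stop by the gripped knob (value of joint wheel between 0.977 and 1.117 rad and contact force between the fingers and knob above 4 N and distance between the grasp point and knob_grip below 0.03 m), for 0.2 s.
At the end, for the whole second after the job is handed in: Wheel at rest at the third stop (1.047 rad clockwise, within 0.07), the fingers gripping the knob bar (over 4 N, grasp point within 30 mm of its middle); the ring, untouched, flat on the head (3 mm, 0.05 rad), centred within 8 mm, its cup within 14 mm of the zero line (all of step 2 and horizontal distance between ring and wheel_top below 0.008 m and z of ring in the frame of wheel_top between -0.003 and 0.003 m and angle between ring's own z axis and vertical below 0.05 rad and x of first_cup in the frame of wheel_top above 0 m and y of first_cup in the frame of wheel_top between -0.014 and 0.014 m and contact force between the fingers and ring below 0.2 N and velocity of joint wheel between -0.3 and 0.3 rad/s); the arm keeps its last pose, push and grip.
It fails at once if the wheel is run past the third stop (more than half a stop beyond it) or turned back more than half a stop from the start (value of joint wheel above 1.222 rad or value of joint wheel below -0.175 rad).
It fails at once if the ring is dropped (falls more than about 20 mm) (linear speed of ring above 0.6 m/s and contact force between the fingers and ring below 0.1 N).
It fails at once if the wheel is pushed round by the ring (value of joint wheel above 0.2 rad and contact force between the fingers and ring above 0.5 N).
It fails at once if a spare cup, the mug, bowl, modelling tool, scraper or offcut is moved more than 25 mm (distance of any of cup_a, cup_b, mug, bowl, wood_tool, scraper, offcut from where it was at the start of the episode above 0.025 m).
It also fails if it takes over 58 s, if anything falls off the work surface, if the arm or the gripper's body presses on something with over 40 N, if the wrist force passes 120 N, or if a joint passes its speed limit or range.

### The arm

A 6-joint arm with a two-finger parallel gripper is mounted at the origin on the work surface. World frame = base frame: x ahead of the robot, y to its left, z up, the work surface at z = 0. Lengths are in m, angles in rad, forces in N, time in s.
With the tool pointing down it reaches from about 0.225 to 0.875 m from the base axis. Payload 3.4 kg.
Tool frame: the origin (TCP) lies at the very end of the fingers, on their centre line; the grasp point (between the pads) lies 19 mm behind it; z points along the fingers, y is the line along which they close (so a half turn about z gives the same grasp; the last joint's range is limited). The gripper opens to 85 mm and grips with 20 to 120 N. Pads are 22 mm wide; open, the fingers measure 114 mm over their backs; the gripper's body (76 mm by 85 mm) begins 54 mm behind the grasp point. The pads swing forward as they close: fully open they stand 13 mm farther back than shut.
Start: joints at [-1.265, 0.276, 1.505, -0, 1.361, -0.121], TCP at [0.238, -0.523, 0.231] pointing down, gripper open.
Joint ranges: [-2.89, 2.89], [-0.75, 2.08], [0.22, 2.7], [-1.18, 4.32], [0.11, 2.71], [-2.7, 2.7]. Speed limits (rad/s): [2.57, 2.57, 3.14, 3.14, 3.14, 3.14].

### API

Orientations are given as a unit quaternion [w, x, y, z].
In Python, from rig import readout, vision, manip gives the robot as it stands.
- The arm moves only by the shell command python3 -m handwheel 'ROWS' [FORCE]. ROWS is JSON, a list of rows, each a list of 3 entries, a list of its own where there are three numbers: the shift along the tool's x, y, z in mm, then the turn, a rotation vector about the tool's x, y, z in units of 6 degrees (1.0 is 6 degrees), then the closure, from -1 (fully open) to 1 (shut), so that 0 is half open. A call has 1 to 20 rows; each row shifts and turns the commanded pose from where the row before left it, along the tool's axes as they then stand; what a row does not reach is not made up. A row lasts 1/8 s, in which the tool goes at most 62.5 mm and 10.7 degrees, less where a joint would pass 70% of its speed; a pose out of reach is approached as far as the arm can. A call is refused whole if a number of a shift passes 62.5 or a number of a turn 1, either way. A call with a gripper value outside its range is refused whole. The fingers move at their own pace and stop on an object; FORCE is the grip in N (left out, the last holds). Time passes only in rows, so rows that do not move let the fingers close. It gives the time, the measured TCP pose, the force, the opening and the grip force at its end, in the units of the state.
- readout.get_state(): the state, without advancing time (a new reading comes with each control period).
- vision.get_image(name): name is "scene" or "top" or "wrist"; returns the picture (384x512x3 uint8, blue, green, red); there is no depth.
- vision.camera_params(name): a dict with "intrinsics" (3x3 intrinsics, pixels), "rvec" (rotation vector, rad) and "tvec" (3), from world to camera coordinates, as OpenCV has them; the wrist camera has in their place "hand_eye" (4x4, takes a point from camera to tool coordinates, whose origin is the TCP and whose axes are the flange's). Camera axes: x right, y down, z forward; pixel columns grow to the right and rows downward; lengths in m; the calibration is good to about 2 mm. A picture is of the moment at which its call begins: read the wrist's pose just before it. camera_params takes no time and is no camera call.
- manip.sign_off(): hands the job in; it is judged then, once.
The state is a dict: "clock": time; "qpos": joint angles; "qd": joint speeds; "effort": joint torques, N m; "position": TCP position; "ee_rot": TCP orientation; "contact_force": force on the tool from outside, world axes, zero at the start; "moment": the same for the moment, N m; "width": finger opening in m; "gripper_force": force on a finger pad.
Only numpy, scipy, OpenCV 4.12 (cv2) and the standard library are available. Lean on these libraries where they do the work, as an engineer would, in place of code of your own. Each camera call takes 0.05 s, during which the arm holds its last target. There are 200 camera calls.

## Working session

There is one attempt and no reset: what is moved stays moved. The work goes in short steps, Python scripts to look and compute and a shell command to move; the robot and the scene stay as the last step left them, time stands still between calls to the robot, and variables do not carry over. Pictures are saved under pics/ and viewed, at most 12 in all, crops included, and the job is handed in when it is done.

```bash
ls; mkdir -p pics; python3 - <<'E'
from rig import readout, vision
import cv2, numpy as np
print(readout.get_state())
for n in ("top","scene"):
    cv2.imwrite(f"pics/{n}0.png",vision.get_image(n)); print(vision.camera_params(n))
print(vision.camera_params("wrist"))
E
```

```text
pics
{'clock': 0.0, 'qpos': array([-1.26500453e+00,  2.76579256e-01,  1.50616408e+00, -1.89229382e-05,
        1.36069709e+00, -1.21013532e-01]), 'qd': array([-0.00125621, -0.00028929, -0.00071485,  0.00067776, -0.00046372,
       -0.0020219 ]), 'effort': array([-6.81153942e-04, -4.16771865e+01, -2.45807272e+01,  2.34024455e-04,
        1.10220682e-02, -1.18631743e-05]), 'position': array([ 0.23784612, -0.52290248,  0.23043636]), 'ee_rot': array([-9.19093223e-04,  9.77315098e-01,  2.11788444e-01, -9.44478677e-05]), 'contact_force': array([-0.63446479,  0.25959005,  0.08323263]), 'moment': array([ 0.03812362, -0.0343698 , -0.05519849]), 'gripper_force': 0.0, 'width': 0.08554781910825754}
{'intrinsics': array([[418.05678832,   0.        , 252.42186271],
       [  0.        , 418.05678832, 191.46183297],
       [  0.        ,   0.        ,   1.        ]]), 'rvec': array([ 2.1011224 , -2.13593176,  0.15375818]), 'tvec': array([0.02840057, 0.5680543 , 1.33426985])}
{'intrinsics': array([[408.87054684,   0.        , 248.81332969],
       [  0.        , 408.87054684, 190.96022929],
       [  0.        ,   0.        ,   1.        ]]), 'rvec': array([ 0.78199222,  2.48749969, -1.23021618]), 'tvec': array([ 0.45142771, -0.12944967,  1.74342617])}
{'intrinsics': array([[272.11846474,   0.        , 259.42193494],
       [  0.        , 272.11846474, 192.30928739],
       [  0.        ,   0.        ,   1.        ]]), 'hand_eye': array([[-1.84754243e-03, -9.56349902e-01, -2.92218156e-01,
         7.58313008e-02],
       [ 9.99998223e-01, -1.87630046e-03, -1.81848361e-04,
        -2.64494235e-04],
       [-3.74378397e-04, -2.92217973e-01,  9.56351670e-01,
        -1.43253589e-01],
       [ 0.00000000e+00,  0.00000000e+00,  0.00000000e+00,
         1.00000000e+00]])}
```

View pics/top0.png

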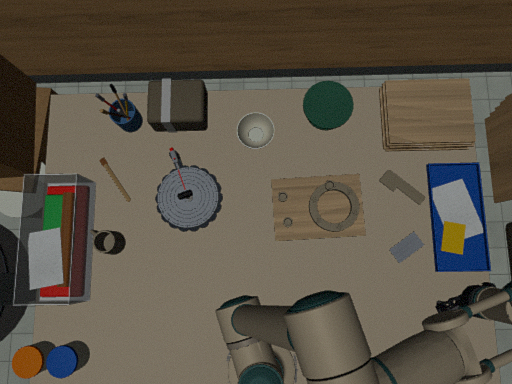

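View pics/scene0.png

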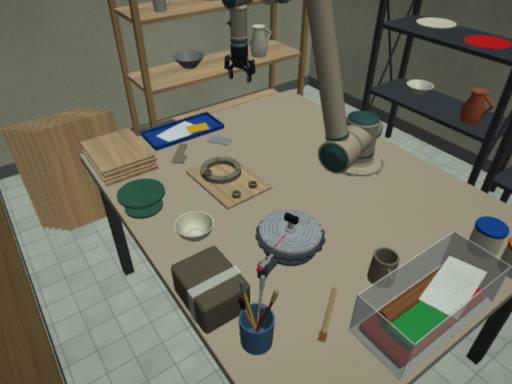

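Top view: wheel head at about (188,197) with its post towards (175,155), and the ring at (333,207) with its cup at (330,186). The near side of the ring, opposite the cup, is free to grip.

```bash
cat > h.py <<'E'
import numpy as np, cv2
from scipy.spatial.transform import Rotation as R
from rig import readout, vision
def cam(name):
    p=vision.camera_params(name); K=p["intrinsics"]
    if name=="wrist":
        s=readout.get_state(); q=s["ee_rot"]
        T=np.eye(4); T[:3,:3]=R.from_quat([q[1],q[2],q[3],q[0]]).as_matrix(); T[:3,3]=s["position"]
        T=T@p["hand_eye"]; return K,T[:3,:3],T[:3,3]
    r=cv2.Rodrigues(p["rvec"])[0]; return K,r.T,-r.T@p["tvec"]
def ray(c,uv,z):
    K,A,o=c; uv=np.atleast_2d(uv).astype(float)
    d=np.c_[uv,np.ones(len(uv))]@np.linalg.inv(K).T@A.T
    return (o+d*((z-o[2])/d[:,2])[:,None])[:,:2]
def proj(c,P):
    K,A,o=c; x=(np.atleast_2d(P)-o)@A@K.T; return x[:,:2]/x[:,2:]
def tool():
    s=readout.get_state(); q=s["ee_rot"]
    return s, s["position"], R.from_quat([q[1],q[2],q[3],q[0]])
def go(P,xdir=None):
    """shift in tool axes mm to world P, and the yaw (units of 6deg) about tool z bringing tool y along ydir (mod 180)"""
    s,p,r=tool(); print("shift mm (now axes)",np.round(r.inv().apply(np.array(P)-p)*1000,1))
    if xdir is not None:
        y=r.inv().apply([*xdir,0]); a=np.degrees(np.arctan2(-y[0],y[1])); a=(a+90)%180-90
        print("yaw about tool z deg",a,"units",a/6)
    m=r.as_matrix(); print("tilt of z",m[:,2].round(4),"y",m[:,1].round(3))
def grab(n,name):
    c=cam(n); im=vision.get_image(n); cv2.imwrite("pics/"+name,im); return c,im
E
python3 - <<'E'
from h import *
c=cam("top")
for n,uv,z in (("wheel",(188,197),.075),("post",(175,155),.061),("ring",(333,207),.034),("cup",(330,186),.045),("near",(335,230),.034)):
    print(n,ray(c,uv,z))
im=cv2.imread("pics/top0.png"); w=im[185:205,170:200]
# red line
h=cv2.cvtColor(im,cv2.COLOR_BGR2HSV); m=((h[...,0]<10)|(h[...,0]>170))&(h[...,1]>130)&(h[...,2]>80)
v,u=np.nonzero(m[140:200,160:200]); print(sorted(zip(v+140,u+160)))
go([0.32,-.20,.2])
E
```

```text
wheel [[0.54967144 0.2283962 ]]
post [[0.69536394 0.27653829]]
ring [[ 0.51392803 -0.24636529]]
cup [[ 0.58269977 -0.2379387 ]]
near [[ 0.43787715 -0.24932615]]
[(np.int64(147), np.int64(171)), (np.int64(148), np.int64(170)), (np.int64(148), np.int64(171)), (np.int64(148), np.int64(172)), (np.int64(149), np.int64(170)), (np.int64(149), np.int64(171)), (np.int64(149), np.int64(172)), (np.int64(150), np.int64(170)), (np.int64(150), np.int64(171)), (np.int64(158), np.int64(174)), (np.int64(170), np.int64(178)), (np.int64(171), np.int64(178)), (np.int64(172), np.int64(179)), (np.int64(173), np.int64(179)), (np.int64(174), np.int64(179)), (np.int64(176), np.int64(180)), (np.int64(177), np.int64(180)), (np.int64(178), np.int64(181)), (np.int64(179), np.int64(181)), (np.int64(180), np.int64(181)), (np.int64(181), np.int64(182)), (np.int64(182), np.int64(182)), (np.int64(183), np.int64(183)), (np.int64(184), np.int64(183)), (np.int64(185), np.int64(183)), (np.int64(187), np.int64(184)), (np.int64(188), np.int64(184))]
shift mm (now axes) [ 208.4 -260.    31. ]
tilt of z [-5.0e-04  1.6e-03 -1.0e+00] y [ 0.414 -0.91  -0.002]
```

```bash
python3 -m handwheel '[[[51,-14,-5],[0,0,0],-1],[[51,-14,-5],[0,0,0],-1],[[51,-14,-5],[0,0,0],-1],[[51,-14,-5],[0,0,0],-1],[[51,-14,-5],[0,0,0],-1],[[51,-14,-5],[0,0,0],-1],[[0,0,0],[0,0,-1],-1],[[0,0,0],[0,0,-1],-1],[[0,0,0],[0,0,-1],-1],[[0,0,0],[0,0,-1],-1],[[0,0,0],[0,0,-1],-1],[[0,0,0],[0,0,-1],-1],[[0,0,0],[0,0,-1],-1],[[0,0,0],[0,0,-1],-1],[[0,0,0],[0,0,-1],-1],[[0,0,0],[0,0,-1],-1],[[0,0,0],[0,0,-1],-1],[[0,0,0],[0,0,-1],-1]]' 40
python3 - <<'E'
from h import *
c,im=grab("wrist","w1.png"); s,p,r=tool(); print(p,r.as_matrix().round(3),s["qpos"])
print(proj(c,[[.514,-.246,.034],[.584,-.238,.04]]))
E
```

```text
clock: 2.35
position: [0.4815, -0.3201, 0.2607]
ee_rot: [-0.001, 0.665, 0.747, -0.0]
contact_force: [0.3, 0.3, 0.8]
width: 0.0855
gripper_force: 0.0
[ 0.48156572 -0.32013059  0.2607569 ] [[-0.118  0.993 -0.001]
 [ 0.993  0.118  0.001]
 [ 0.001 -0.001 -1.   ]] [-7.06972108e-01  2.66859247e-01  1.44487647e+00 -3.32046074e-05
  1.43097663e+00 -8.25120188e-01]
[[289.92164836 113.41895847]
 [345.25924882 113.51121165]]
```

View pics/w1.png

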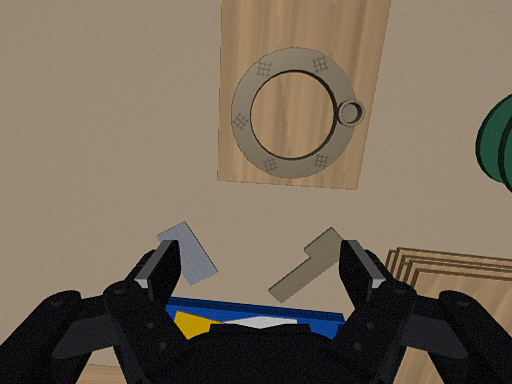

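The wrist picture shows the ring centred near (294,112) and its cup at (350,112). The fingers are clear of it.

```bash
cat > ringfit.py <<'E'
from h import *
def cfit(P):
    A=np.c_[2*P,np.ones(len(P))]; w=np.ones(len(P))>0
    for _ in range(6):
        x=np.linalg.lstsq(A[w],(P[w]**2).sum(1),rcond=None)[0]; r=np.sqrt(x[2]+x[:2]@x[:2])
        e=abs(np.hypot(*(P-x[:2]).T)-r); w=e<max(.0015,1.5*np.median(e))
    return x[:2],r,w.sum()
def edges(c,im,c0,z,rlo,rhi,sign,ch):
    """radial scan about c0 on plane z: strongest gradient of channel image between radii; sign +1 = brighter outwards"""
    out=[]; rr=np.arange(rlo,rhi,.0005); g=cv2.GaussianBlur(ch.astype(np.float32),(0,0),1)
    for a in np.arange(0,2*np.pi,np.pi/60):
        P=np.c_[c0[0]+rr*np.cos(a),c0[1]+rr*np.sin(a),np.full(len(rr),z)]; uv=proj(c,P).astype(np.float32)
        v=cv2.remap(g,uv[None,:,0],uv[None,:,1],cv2.INTER_LINEAR)[0]; d=np.gradient(v)*sign
        i=d.argmax(); out.append(P[i,:2])
    return np.array(out)
E
python3 - <<'E'
from ringfit import *
im=cv2.imread("pics/w1.png"); c=cam("wrist"); g=im.mean(2)
hsv=cv2.cvtColor(im,cv2.COLOR_BGR2HSV)
c0=ray(c,(294,112),.034)[0]
for k in range(3):
    E=edges(c,im,c0,.034,.070,.095,1,g); o=cfit(E); c0=o[0]
print("outer",o)
E=edges(c,im,c0,.034,.048,.066,-1,g); print("bore",cfit(E))
print("cup",ray(c,(350,112),.050),ray(c,(240,122),.034))
# cup rim circle refine: hough
h=cv2.HoughCircles(im[85:140,320:380].mean(2).astype(np.uint8),cv2.HOUGH_GRADIENT,1,20,param1=80,param2=12,minRadius=8,maxRadius=18)
print(h)
# patch opposite: z patch grid dark centroid
E
```

```text
outer (array([ 0.5186691 , -0.24959565]), np.float64(0.08295209869958928), np.int64(104))
bore (array([ 0.51711342, -0.24948542]), np.float64(0.053716404075617424), np.int64(120))
cup [[ 0.58635642 -0.23555728]] [[ 0.45015333 -0.26434406]]
[[[25.5 28.5 11.8]]]
```

```bash
python3 - <<'E'
from h import *
a=np.radians(12); go([.4502,-.2642,.016],[np.cos(a),np.sin(a)])
E
```

```text
shift mm (now axes) [ 59.  -24.4 244.8]
yaw about tool z deg -5.2303650712792376 units -0.871727511879873
tilt of z [-9.e-04  7.e-04 -1.e+00] y [ 0.993  0.118 -0.001]
```

```bash
python3 -m handwheel '[[[30,-12,40],[0,0,0],-0.2],[[29,-12.4,40],[0,0,0],-0.2],[[0,0,40],[0,0,-0.87],-0.2],[[0,0,40],[0,0,0],-0.2],[[0,0,35],[0,0,0],-0.2],[[0,0,0],[0,0,0],-0.2],[[0,0,0],[0,0,0],-0.2]]'
python3 - <<'E'
from h import *
a=np.radians(12); go([.4502,-.2642,.016],[np.cos(a),np.sin(a)])
c,im=grab("wrist","w2.png")
E
```

```text
clock: 3.28
position: [0.4517, -0.265, 0.0672]
ee_rot: [0.001, 0.632, 0.775, -0.0]
contact_force: [0.4, -0.7, 0.9]
width: 0.0513
gripper_force: 0.0
shift mm (now axes) [ 1.1 -1.3 51.2]
yaw about tool z deg -0.3593179933706381 units -0.05988633222843968
tilt of z [ 0.0012 -0.001  -1.    ] y [0.979 0.202 0.001]
```

View pics/w2.png

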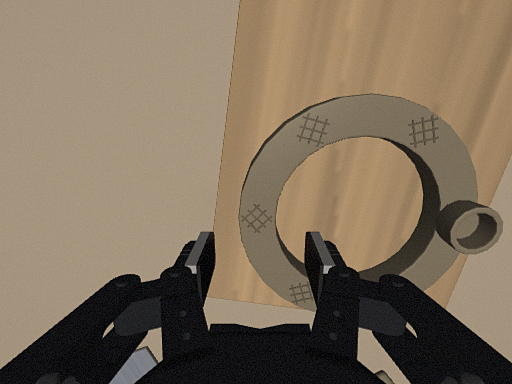

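The fingers straddle the band opposite the cup, with the patch at (256,218) midway between the tips at (213,·) and (308,·). I'll descend and close.

```bash
python3 -m handwheel '[[[1,-1,20],[0,0,0],-0.2],[[0,0,16],[0,0,0],-0.2],[[0,0,10],[0,0,0],-0.2],[[0,0,5],[0,0,0],-0.2],[[0,0,0],[0,0,0],0.1],[[0,0,0],[0,0,0],0.3],[[0,0,0],[0,0,0],0.7],[[0,0,0],[0,0,0],0.7],[[0,0,0],[0,0,0],0.7]]' 60
python3 -c "
from h import *
go([.45,-.264,.016],[np.cos(.21),np.sin(.21)])"
```

```text
clock: 4.45
position: [0.4502, -0.2641, 0.0161]
ee_rot: [0.001, 0.632, 0.775, -0.0]
contact_force: [-0.9, 0.5, 6.1]
width: 0.0232
gripper_force: 60.6
shift mm (now axes) [ 0.2 -0.2  0.1]
yaw about tool z deg -0.36007759159510044 units -0.06001293193251674
tilt of z [ 0.0012 -0.0011 -1.    ] y [0.979 0.202 0.001]
```

```bash
python3 -m handwheel '[[[0,0,-8],[0,0,0],0.7],[[0,0,-20],[0,0,0],0.7],[[0,0,-35],[0,0,0],0.7],[[0,0,-40],[0,0,0],0.7],[[0,0,-40],[0,0,0],0.7],[[0,0,-40],[0,0,0],0.7],[[0,0,0],[0,0,0],0.7],[[0,0,0],[0,0,0],0.7]]'
python3 - <<'E'
from ringfit import *
im=cv2.imread("pics/top0.png"); c=cam("top"); g=im.mean(2)
c0=np.array([.5187,-.2496])
for k in range(3): o=cfit(edges(c,im,c0,.034,.070,.095,1,g)); c0=o[0]
print("ring outer top-cam",o)
big=cv2.resize(im[130:240,145:235],None,fx=8,fy=8,interpolation=cv2.INTER_CUBIC)[:880,:720]
cv2.imwrite("pics/wheelcrop.png",cv2.resize(big,None,fx=.65,fy=.65))
s,p,r=tool(); print(p,r.as_matrix().round(3),s["contact_force"],s["moment"],s["width"])
c2,im2=grab("wrist","w3.png")
E
```

```text
clock: 5.45
position: [0.4483, -0.2627, 0.1965]
ee_rot: [-0.002, 0.631, 0.775, -0.0]
contact_force: [-1.3, 1.2, -5.2]
width: 0.0234
gripper_force: 59.4
ring outer top-cam (array([ 0.51733962, -0.24748821]), np.float64(0.08445165928994973), np.int64(84))
[ 0.44833409 -0.26265646  0.19654582] [[-0.203  0.979 -0.003]
 [ 0.979  0.203  0.002]
 [ 0.003 -0.003 -1.   ]] [-1.29484602  1.15554543 -5.15145615] [-0.01375357  0.40997074 -0.02110576] 0.023418257136022774
```

View pics/wheelcrop.png

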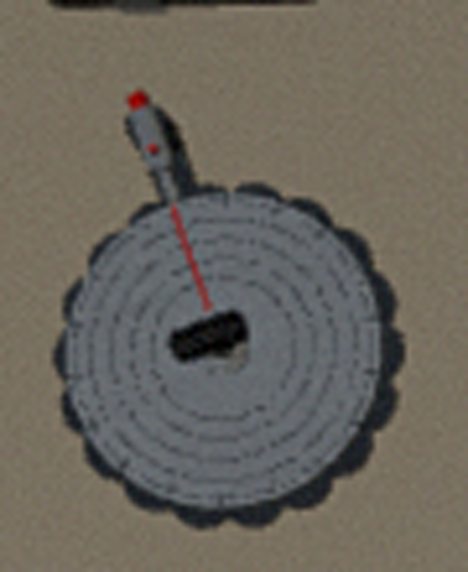

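View pics/w3.png

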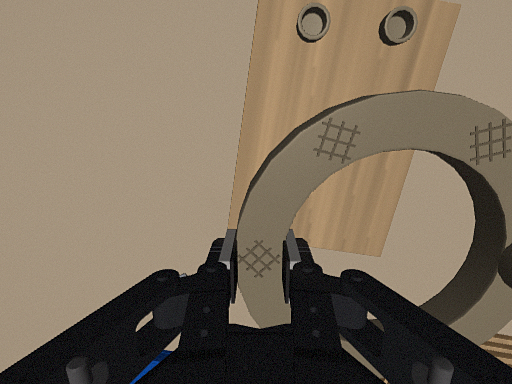

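The wheel crop shows the head centred near pixel (188.6,197.3) of the full top image, with the red zero line pointing at the post. The wrist picture shows the ring held square in the fingers, with its patch at (259,258).

```bash
cat > wf.py <<'E'
from ringfit import *
def wheel(im,c):
    g=im.mean(2); c0=ray(c,(188.6,197.3),.075)[0]
    for k in range(3): o=cfit(edges(c,im,c0,.075,.092,.108,-1,g)); c0=o[0]
    h=cv2.cvtColor(im,cv2.COLOR_BGR2HSV); m=((h[...,0]<10)|(h[...,0]>170))&(h[...,1]>100)&(h[...,2]>60)
    v,u=np.nonzero(m[166:190,165:200]); L=ray(c,np.c_[u+165,v+166],.075)
    d=np.linalg.svd(L-L.mean(0))[2][0]; d*=np.sign(d[0])
    return o,np.degrees(np.arctan2(d[1],d[0])),np.degrees(np.arctan2(*(L.mean(0)-c0)[::-1]))
E
python3 - <<'E'
from wf import *
print(wheel(cv2.imread("pics/top0.png"),cam("top")))
E
```

```text
((array([0.55065649, 0.22982097]), np.float64(0.09877666957938767), np.int64(97)), np.float64(19.810842522461197), np.float64(20.336955031043242))
```

```bash
python3 -m handwheel '[[[10,6,-10],[0,0,0],0.7],[[25,13,-10],[0,0,0],0.7],[[40,21,-10],[0,0,0],0.7],[[45,24,-10],[0,0,0],0.7],[[45,24,-10],[0,0,0],0.7],[[45,24,-3],[0,0,0],0.7],[[45,24,0],[0,0,0],0.7],[[45,24,0],[0,0,0],0.7],[[45,24,0],[0,0,0],0.7],[[45,24,0],[0,0,0],0.7],[[40,21,0],[0,0,0],0.7],[[25,13,0],[0,0,0],0.7],[[14,8,0],[0,0,-0.4],0.7],[[0,0,0],[0,0,-0.5],0.7],[[0,0,0],[0,0,-0.5],0.7],[[0,0,0],[0,0,0],0.7],[[0,0,0],[0,0,0],0.7]]'
python3 - <<'E'
from h import *
go([.598,.247,.25],[np.cos(.349),np.sin(.349)])
c,im=grab("wrist","w4.png"); print(proj(c,[.5507,.2298,.075])); cc,t=grab("top","top1.png")
E
```

```text
clock: 7.62
position: [0.5995, 0.2459, 0.2511]
ee_rot: [-0.0, 0.573, 0.819, -0.0]
contact_force: [-0.4, 0.3, -4.6]
width: 0.0231
gripper_force: 59.4
shift mm (now axes) [ 1.5 -1.   1.1]
yaw about tool z deg 0.03664561368925945 units 0.006107602281543241
tilt of z [-7.e-04 -3.e-04 -1.e+00] y [ 0.939  0.343 -0.001]
[[215.85435694 172.94054396]]
```

View pics/w4.png

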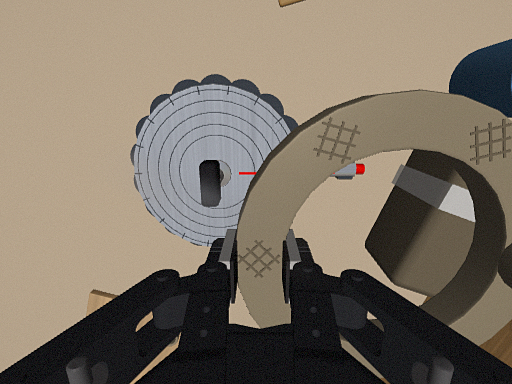

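The wheel head is seen clearly at about (214,165), with its rim visible on the left and top. The zero line at v≈173 runs along the tool's y axis.

```bash
python3 - <<'E'
from ringfit import *
im=cv2.imread("pics/w4.png"); c=cam("wrist"); g=im.mean(2)
def fit(c0,rlo,rhi,sg,ch):
    for k in range(4):
        E=edges(c,im,c0,.075,rlo,rhi,sg,ch); uv=proj(c,np.c_[E,np.full(len(E),.075)])
        ok=(uv[:,1]<225)&((uv[:,0]<225)|((uv[:,1]<110)&(uv[:,0]<275))); o=cfit(E[ok]); c0=o[0]
    return o,ok.sum()
c0=np.array([.5507,.2298])
print(fit(c0,.092,.106,-1,g))
# engraved circles: dark lines
for r in (.057,.070,.083,.094):
    print(r,fit(c0,r-.004,r+.004,1,g))
h=cv2.cvtColor(im,cv2.COLOR_BGR2HSV); m=((h[...,0]<10)|(h[...,0]>170))&(h[...,1]>100)&(h[...,2]>60)
v,u=np.nonzero(m[165:185,232:262]); L=ray(c,np.c_[u+232,v+165],.075); print(len(u),v.mean()+165,L.mean(0), np.degrees(np.arctan2(*(L.mean(0)-c0)[::-1])))
d=np.linalg.svd(L-L.mean(0))[2][0]; print(np.degrees(np.arctan2(d[1],d[0])))
# ring tilt check: bore/outer edges of held ring, tool frame
E
```

```text
((array([0.5498951, 0.2345061]), np.float64(0.0956249403378898), np.int64(44)), np.int64(61))
0.057 ((array([0.55196308, 0.23035447]), np.float64(0.058567996429931456), np.int64(67)), np.int64(67))
0.07 ((array([0.55204272, 0.23024569]), np.float64(0.07172409054856668), np.int64(57)), np.int64(57))
0.083 ((array([0.55202975, 0.23020601]), np.float64(0.08475599742959392), np.int64(58)), np.int64(58))
0.094 ((array([0.55193375, 0.23020819]), np.float64(0.09571163426052992), np.int64(58)), np.int64(58))
53 172.9811320754717 [0.58647855 0.24272162] 19.857468192504545
20.34019414643416
```

```bash
python3 -m handwheel '[[[0,-12,0],[0,0,0],0.7],[[0,-28,0],[0,0,0],0.7],[[1,-32,5],[0,0,0],0.7],[[1,-28,15],[0,0,0],0.7],[[0,-14,20],[0,0,0],0.7],[[0,-6,10],[0,0,0],0.7],[[0,0,0],[0,0,0],0.7],[[0,0,0],[0,0,0],0.7]]'
python3 - <<'E'
from ringfit import *
go([.4863,.2062,.079],[np.cos(.3475),np.sin(.3475)])
c,im=grab("top","top2.png"); s,p,r=tool(); m=r.as_matrix(); g=im.mean(2)
pred=p[:2]+.07*m[:2,1]; z=p[2]+.018; c0=pred
for k in range(3): o=cfit(edges(c,im,c0,z,.072,.093,-1,g)); c0=o[0]
print(pred,"top-cam ring",o); 
uv=proj(c,[[*pred,z]])[0].astype(int); print(uv)
cv2.imwrite("pics/t2c.png",cv2.resize(im[uv[1]-60:uv[1]+60,uv[0]-75:uv[0]+75],None,fx=4,fy=4))
E
```

```text
clock: 8.72
position: [0.4876, 0.2072, 0.2021]
ee_rot: [0.001, 0.573, 0.819, 0.001]
contact_force: [0.5, -0.1, -4.7]
width: 0.0233
gripper_force: 59.6
shift mm (now axes) [ -0.5  -1.9 123.1]
yaw about tool z deg 0.15561021117689222 units 0.025935035196148704
tilt of z [ 2.4e-03  5.0e-04 -1.0e+00] y [0.939 0.343 0.002]
[0.55342159 0.23131404] top-cam ring (array([0.55242249, 0.23220444]), np.float64(0.08036177706915755), np.int64(65))
[178 187]
```

View pics/t2c.png

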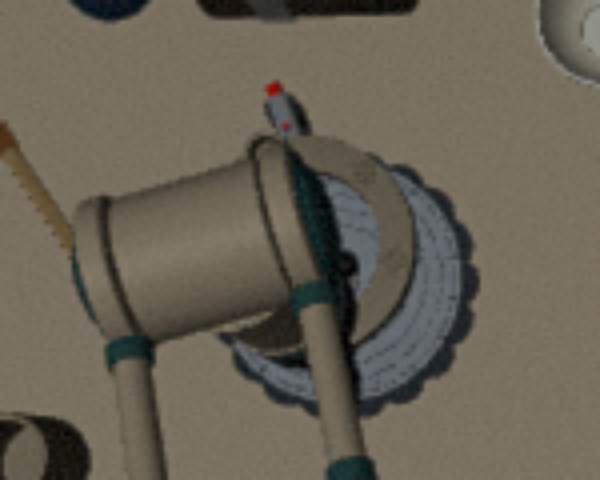

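The top view is partly covered by the arm. It shows the ring over the head where it was predicted, with the knob inside the bore.

```bash
python3 -m handwheel '[[[0,-1,12],[0,0,0],0.7],[[-0.5,-1,28],[0,0,0],0.7],[[0,0,32],[0,0,0],0.7],[[0,0,24],[0,0,0],0.7],[[0,0,12],[0,0,0],0.7],[[0,0,5],[0,0,0],0.7],[[0,0,0],[0,0,0],0.7],[[0,0,0],[0,0,0],0.7]]'
python3 -c "
from h import *
go([.4863,.2062,.079],[np.cos(.3475),np.sin(.3475)])"
```

```text
clock: 9.78
position: [0.4854, 0.206, 0.0892]
ee_rot: [0.001, 0.573, 0.82, 0.001]
contact_force: [0.8, -0.1, -4.9]
width: 0.0227
gripper_force: 59.7
shift mm (now axes) [-0.1  0.9 10.2]
yaw about tool z deg 0.1657916373907824 units 0.0276319395651304
tilt of z [ 2.e-03  5.e-04 -1.e+00] y [0.939 0.343 0.002]
```

```bash
python3 -m handwheel '[[[0,0.5,3],[0,0,0],0.7],[[0,0,3],[0,0,0],0.7],[[0,0,1],[0,0,0],0.7],[[0,0,0],[0,0,0],0.7]]'; python3 -m handwheel '[[[0,0,1],[0,0,0],0.7],[[0,0,1],[0,0,0],0.7],[[0,0,0],[0,0,0],0.7]]';python3 -m handwheel '[[[0,0,1],[0,0,0],0.7],[[0,0,0],[0,0,0],0.7]]'
```

```text
clock: 10.28
position: [0.485, 0.2059, 0.0811]
ee_rot: [-0.0, 0.573, 0.82, -0.0]
contact_force: [0.6, -0.9, -4.2]
width: 0.0228
gripper_force: 59.6
clock: 10.65
position: [0.4851, 0.2059, 0.0794]
ee_rot: [0.0, 0.573, 0.82, 0.0]
contact_force: [-0.3, -0.9, -3.3]
width: 0.0234
gripper_force: 59.7
clock: 10.9
position: [0.4852, 0.206, 0.0791]
ee_rot: [0.0, 0.573, 0.82, 0.0]
contact_force: [-2.3, -0.4, 4.1]
width: 0.0232
gripper_force: 60.7
```

Touchdown is felt: the vertical force went from −4 to +4 N. I'll open now.

```bash
python3 -m handwheel '[[[0,0,0],[0,0,0],0.35],[[0,0,0],[0,0,0],0.2],[[0,0,0],[0,0,0],0],[[0,0,0],[0,0,0],-0.15],[[0,0,0],[0,0,0],-0.15],[[0,0,-10],[0,0,0],-0.15],[[0,0,-25],[0,0,0],-0.15],[[0,0,-35],[0,0,0],-0.15],[[0,0,-40],[0,0,0],-0.15],[[0,0,-30],[0,0,0],-0.15],[[0,-30,-15],[0,0,0],-0.15],[[0,0,0],[0,0,0],-0.15]]'
python3 - <<'E'
from h import *
go([.552,.2303,.14],[np.cos(.3475),np.sin(.3475)])
c,im=grab("wrist","w5.png"); print(proj(c,[[.552,.2303,.097]]))
E
```

```text
clock: 12.4
position: [0.4561, 0.1955, 0.2354]
ee_rot: [0.001, 0.573, 0.82, 0.001]
contact_force: [-0.2, -0.1, -0.1]
width: 0.0493
gripper_force: 0.0
shift mm (now axes) [ -0.2 101.7  95.7]
yaw about tool z deg 0.16504382231858017 units 0.02750730371976336
tilt of z [ 2.9e-03  7.0e-04 -1.0e+00] y [0.939 0.343 0.003]
[[353.20769782 182.10917058]]
```

View pics/w5.png

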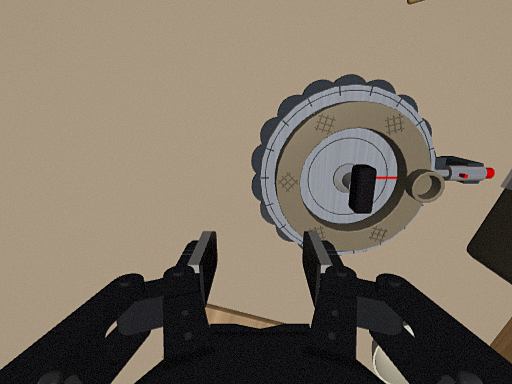

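The ring lies on the head with its cup at (425,186) on the red line. I'll check how well it is centred.

```bash
python3 - <<'E'
from ringfit import *
im=cv2.imread("pics/w5.png"); c=cam("wrist"); g=im.mean(2)
def fit(c0,z,rlo,rhi,sg,f):
    for k in range(4):
        E=edges(c,im,c0,z,rlo,rhi,sg,g); uv=proj(c,np.c_[E,np.full(len(E),z)]); ok=f(uv); o=cfit(E[ok]); c0=o[0]
    return o,ok.sum()
w=np.array([.552,.2303])
noc=lambda uv:uv[:,0]<395
print("ring",fit(w,.097,.077,.090,1,noc))
print("bore",fit(w,.097,.050,.062,-1,lambda uv:(uv[:,1]<175)&(uv[:,0]<380)))
print("188",fit(w,.075,.090,.098,1,lambda uv:(uv[:,0]<330)|(uv[:,1]<110)))
print("90",fit(w,.075,.041,.049,1,lambda uv:(uv[:,0]<340)))
print("cup",ray(c,(428,184),.115))
E
```

```text
ring ((array([0.55016205, 0.23098121]), np.float64(0.08293126989242393), np.int64(70)), np.int64(82))
bore ((array([0.54914037, 0.23167796]), np.float64(0.053862866670734685), np.int64(37)), np.int64(37))
188 ((array([0.5527065 , 0.23026326]), np.float64(0.09551201979715941), np.int64(66)), np.int64(71))
90 ((array([0.55240864, 0.23044365]), np.float64(0.046331951522109865), np.int64(54)), np.int64(54))
cup [[0.61600712 0.25673417]]
```

The ring is about 2.5 mm off centre and the cup about 1° off the line, both well within tolerance. Next is the knob.

```bash
python3 -m handwheel '[[[0,20,0],[0,0,0],-0.15],[[0,35,0],[0,0,0],-0.15],[[0,35,0],[0,0,0],-0.15],[[0,12,15],[0,0,0],-0.15],[[0,0,10],[0,0,0],-0.15],[[0,0,0],[0,0,0],-0.15],[[0,0,0],[0,0,0],-0.15]]'
python3 - <<'E'
from h import *
go([.5523,.2303,.103],[np.cos(.349),np.sin(.349)])
c,im=grab("wrist","w6.png")
E
```

```text
clock: 13.32
position: [0.5518, 0.2304, 0.2085]
ee_rot: [-0.0, 0.573, 0.82, -0.0]
contact_force: [-0.7, -0.5, -0.1]
width: 0.0492
gripper_force: 0.0
shift mm (now axes) [ -0.3   0.5 105.5]
yaw about tool z deg 0.08052555213264156 units 0.01342092535544026
tilt of z [-3.e-04 -2.e-04 -1.e+00] y [ 0.939  0.343 -0.   ]
```

View pics/w6.png

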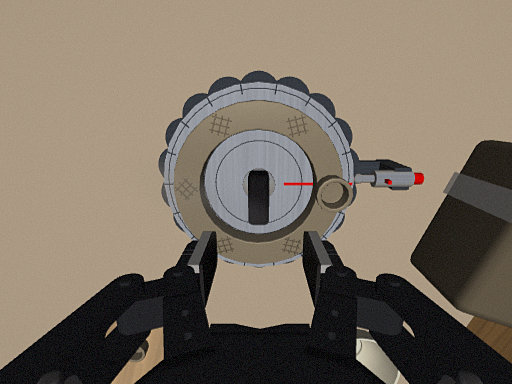

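The knob at (258,195) is midway between the fingertips (213 and 308), and the red line is square to it. I'll descend and grip.

```bash
python3 -m handwheel '[[[0,0.5,15],[0,0,0],-0.15],[[0,0,30],[0,0,0],-0.15],[[0,0,30],[0,0,0],-0.15],[[0,0,20],[0,0,0],-0.15],[[0,0,9],[0,0,0],-0.15],[[0,0,0],[0,0,0],0.1],[[0,0,0],[0,0,0],0.3],[[0,0,0],[0,0,0],0.45],[[0,0,0],[0,0,0],0.9],[[0,0,0],[0,0,0],0.9],[[0,0,0],[0,0,0],0.9]]' 100
python3 -c "
from h import *
s,p,r=tool(); print(p,r.as_matrix()[:,1],s['contact_force'],s['moment'])"
```

```text
clock: 14.75
position: [0.5507, 0.2299, 0.1053]
ee_rot: [-0.001, 0.573, 0.82, -0.002]
contact_force: [-6.8, -2.4, 7.7]
width: 0.0166
gripper_force: 98.7
[0.55066998 0.22991293 0.10534106] [ 0.93911543  0.34357217 -0.00451473] [-6.82117466 -2.41438976  7.66111795] [-0.38307364  0.95838057  0.07014503]
```

```bash
python3 -m handwheel '[[[0,-1,0],[0,0,0.4],0.9],[[0,0,0],[0,0,0.5],0.9],[[0,0,0],[0,0,0.5],0.9],[[0,0,0],[0,0,0.5],0.9],[[0,0,0],[0,0,0.5],0.9],[[0,0,0],[0,0,0.5],0.9],[[0,0,0],[0,0,0.43],0.9],[[0,0,0],[0,0,0],0.9],[[0,0,0],[0,0,0],0.9]]'
python3 -c "
from h import *
s,p,r=tool(); y=r.as_matrix()[:,1]; print(p,np.degrees(np.arctan2(y[1],y[0])),s['contact_force'],s['moment'],s['width'])"
```

```text
clock: 15.88
position: [0.5507, 0.23, 0.1054]
ee_rot: [-0.0, 0.706, 0.708, -0.001]
contact_force: [-4.3, -1.9, 6.1]
width: 0.0165
gripper_force: 98.5
[0.55071781 0.22995131 0.10535414] 0.10556017775106406 [-4.26151712 -1.8989185   6.14243351] [-0.30683794  0.73572314  0.04210504] 0.01645675574334028
```

First click: the tool has turned 20° with almost no residual torque. Next two clicks.

```bash
python3 -m handwheel '[[[0,0,0],[0,0,0.4],0.9],[[0,0,0],[0,0,0.5],0.9],[[0,0,0],[0,0,0.5],0.9],[[0,0,0],[0,0,0.5],0.9],[[0,0,0],[0,0,0.5],0.9],[[0,0,0],[0,0,0.5],0.9],[[0,0,0],[0,0,0.43],0.9],[[0,0,0],[0,0,0],0.9],[[0,0,0],[0,0,0],0.9]]'
python3 -c "
from h import *
s,p,r=tool(); y=r.as_matrix()[:,1]; print(p,np.degrees(np.arctan2(y[1],y[0])),s['contact_force'],s['moment'],s['width'])"
python3 -m handwheel '[[[0,0,0],[0,0,0.4],0.9],[[0,0,0],[0,0,0.5],0.9],[[0,0,0],[0,0,0.5],0.9],[[0,0,0],[0,0,0.5],0.9],[[0,0,0],[0,0,0.5],0.9],[[0,0,0],[0,0,0.5],0.9],[[0,0,0],[0,0,0.43],0.9],[[0,0,0],[0,0,0],0.9],[[0,0,0],[0,0,0],0.9],[[0,0,0],[0,0,0],0.9]]'
python3 - <<'E'
from h import *
s,p,r=tool(); y=r.as_matrix()[:,1]; print(p,np.degrees(np.arctan2(y[1],y[0])),s['contact_force'],s['moment'],s['width'])
c,im=grab("top","top3.png"); cv2.imwrite("pics/t3c.png",cv2.resize(im[140:250,130:250],None,fx=5,fy=5))
E
```

```text
clock: 17.0
position: [0.5507, 0.2299, 0.1054]
ee_rot: [-0.0, 0.819, 0.574, -0.001]
contact_force: [-4.1, -2.3, 4.9]
width: 0.0165
gripper_force: 98.5
[0.55074796 0.22994554 0.10536129] -19.88313795540377 [-4.10916526 -2.32672258  4.88910844] [-0.11544683  0.73856453 -0.02131053] 0.01652423517814782
clock: 18.25
position: [0.5508, 0.2299, 0.1054]
ee_rot: [-0.0, 0.906, 0.424, -0.001]
contact_force: [-4.0, -2.4, 5.3]
width: 0.016
gripper_force: 98.5
[0.5507918  0.22992546 0.10535946] -39.86739055894096 [-3.9617218  -2.421972    5.25666034] [-0.10062327  0.76768796 -0.04592658] 0.01600445992407961
```

View pics/t3c.png

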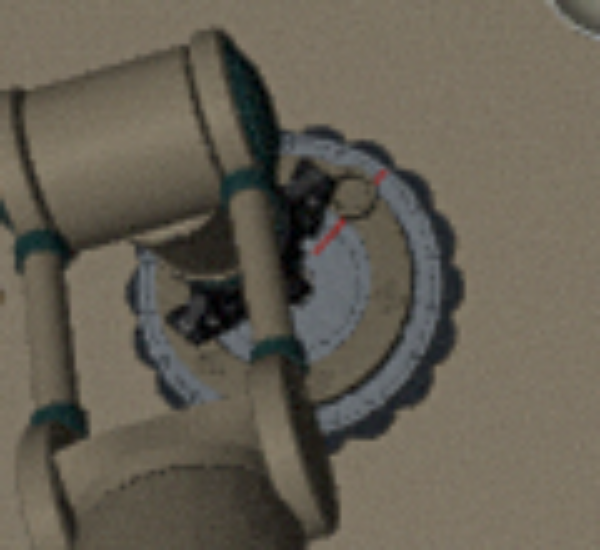

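The wheel has turned 60°. The red line runs from (318,250) to (382,175), the cup at (355,197) sits on it, and the knob is still gripped.

```bash
python3 -c "
from rig import manip
print(manip.sign_off())"
```

```text
the job is handed in; nothing more can be done
None
```

The ring is on the wheel with its cup on the red zero line and about 2.5 mm off centre (8 mm allowed). The knob was turned clockwise to the third click (60° by the gripper) and is still gripped there; the job is handed in, though sign-off gave no verdict.

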